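Read the job tag of a tool carrier with the hand-held code reader

ROBOT

A 6-joint arm with a two-finger parallel gripper is mounted at the origin on the work surface. World frame = base frame: x ahead of the robot, y to its left, z up, the work surface at z = 0. Lengths are in m, angles in rad, forces in N, time in s.
With the tool pointing down it reaches from about 0.375 to 0.75 m from the base axis. Payload 9 kg.
Tool frame: the origin (TCP) lies midway between the tips of the shut fingers; the grasp point (between the pads) lies 19 mm behind it; z points along the fingers, y is the line along which they close (so a half turn about z gives the same grasp; the last joint's range is limited). The gripper opens to 85 mm and grips with 20 to 120 N. Pads are 22 mm wide; open, the fingers measure 114 mm over their backs; the gripper's body (76 mm by 85 mm) begins 54 mm behind the grasp point. The pads swing forward as they close: fully open they stand 13 mm farther back than shut.
Start: joints at [-1.505, 0.104, 0.097, 1.564, 0, 1.353], TCP at [0.168, -0.576, 0.231] pointing down, gripper open.
Joint ranges: [-2.99, 2.99], [-0.84, 1.86], [-1.1, 1.16], [-1.84, 2.11], [-1.51, 1.56], [-3.14, 3.14]. Speed limits (rad/s): [2.22, 2.22, 2.57, 3.14, 3.14, 3.14].

INTERFACE

Orientations are given as [roll, pitch, yaw] about the fixed x, y, z axes, in that order (R = Rz(yaw) Ry(pitch) Rx(roll)).
In Python, from rig import env, imaging gives the robot as it stands.
- The arm moves only by the tool arm_command, never from a script. Its argument "plan" is a list of rows, each a list of 6 numbers: the shift along the tool's x, y, z as a fraction of full scale, then the turn, a rotation vector about the tool's x, y, z as a fraction of full scale. A call has 1 to 20 rows; each row is the pose to reach, as a shift and turn from the pose commanded when the call began, along the tool's axes at that moment, turning the shorter way round; what a row does not reach only later rows make up. Full scale, the value 1, is 100 cm for a shift and 180 degrees for a turn. A row lasts 1/10 s, in which the tool goes at most 50 mm and 8.59 degrees, less where a joint would pass 70% of its speed; a pose out of reach is approached as far as the arm can. A call with a number of a shift or a turn outside -1 to 1 is refused whole. A call with a gripper value outside its range is refused whole. "claw" is the closure, from -1 (fully open) to 1 (shut), set as the call begins (left out, the last holds). The fingers move at their own pace and stop on an object; "newtons" is the grip in N (left out, the last holds). Time passes only in rows, so rows that repeat a pose let the fingers close. It gives the time, the measured TCP pose, the force, the opening and the grip force at its end, in the units of the state.
- env.sense(): the state, without advancing time (a new reading comes with each control period).
- imaging.get_image(name): name is "scene" or "top" or "wrist"; returns the picture (480x640x3 uint8, blue, green, red); there is no depth.
- imaging.get_calibration(name): a dict with "K" (3x3 intrinsics, pixels), "k1" (the pictures are not rectified: a ray, as slopes to the right and down, at radius r is drawn at 1 + k1 r^2 times it, then the intrinsics apply), "rvec" (rotation vector, rad) and "tvec" (3), from world to camera coordinates, as OpenCV has them. Camera axes: x right, y down, z forward; pixel columns grow to the right and rows downward; lengths in m; the calibration is good to about 2 mm. A picture is of the moment at which its call begins: read the wrist's pose just before it. get_calibration takes no time and is no camera call; for the wrist camera it gives the pose at the moment of the call.
- env.finish_job(): hands the job in; it is judged then, once.
The state is a dict: "time": time; "joint_pos": joint angles; "joint_vel": joint speeds; "joint_efforts": joint torques, N m; "eef_pos": TCP position; "orientation": TCP orientation; "force": force on the tool from outside, world axes, zero at the start; "torque": the same for the moment, N m; "width": finger opening in m; "gripper_force": force on a finger pad.
Only numpy, scipy, OpenCV 4.12 (cv2) and the standard library are available. Lean on these libraries where they do the work, as an engineer would, in place of code of your own. Each camera call takes 0.05 s, during which the arm holds its last target. There are 200 camera calls.

TASK

Pick up the code reader from its charging pad and read the tag with the blue frame: point the reader's wide orange mouth square-on at the middle of the tag from about 5 cm away and hold it still there for about two seconds. Then set the reader gently back on its charging pad, standing upright on its mouth, and let go. Do not hit the tool carriers with the reader, do not read the yellow-framed tag, and leave the bottle, the grinding wheel and the brush where they are.

Things in the scene. Friction and masses are not known exactly. Their poses are not given: they have to be found in the camera images.
- reader: code reader, 160 mm long, 0.18 to 0.35 kg, standing on the pad on its mouth: orange bell-shaped hood (64 mm across at the mouth, 60 mm long), above it a round black handle 36 mm in diameter, 60 to 160 mm above the mouth. Origin: centre of the mouth; z from mouth to handle; it looks out along -z. Grip the handle from above, 120 mm above the mouth, any yaw; mass centre about 70 mm above the mouth
- reader_focus (a point): the reader's focus, a point in the air on its axis 50 mm in front of the mouth (at z = -50 mm of the reader): bring it to the middle of the tag
- reader_top (a point): centre of the handle's end, 160 mm from the mouth
- pad: round grey charging pad with a green ring, 110 mm across and 10 mm high, fixed to the bench; origin at the centre of its underside; the reader stands at its middle, on its flat top
- tag_blue: centre of the face of the square code tag with the blue frame (blue frame 80 x 80 mm, white square 58 mm with a black dot code), lying flat on the sloped deck of its carrier. z points straight out of the face (35 degrees from vertical, leaning towards the robot and to its right), x uphill along the deck, y level. About 66 mm above the bench
- tag_yellow: centre of the face of the square code tag with the yellow frame (yellow frame 80 x 80 mm, white square 58 mm with a black dot code), lying flat on the sloped deck of its carrier. z points straight out of the face (35 degrees from vertical, leaning towards the robot and to its right), x uphill along the deck, y level. About 66 mm above the bench. Not to be read
- carrier_blue: inclined tool carrier, fixed; base 150 x 130 mm; deck 130 mm wide rising at 35 degrees from its low edge (30 mm up, local x = -75 mm) to its high edge (130 mm up, x = +64 mm), with four end mills on its upper part (tips about 150 mm up) and the blue-framed tag near the low edge; blue band on its back. Origin: centre of the underside; +x from low to high edge, z up; yaw 0.75 to 1.2
- carrier_yellow: inclined tool carrier, fixed; base 150 x 130 mm; deck 130 mm wide rising at 35 degrees from its low edge (30 mm up, local x = -75 mm) to its high edge (130 mm up, x = +64 mm), with four end mills on its upper part (tips about 150 mm up) and the yellow-framed tag near the low edge; yellow band on its back. Origin: centre of the underside; +x from low to high edge, z up; yaw 0.75 to 1.2
- oil_bottle: bystander: blue bottle with a red cap, 60 mm across, 160 mm tall, standing loose; origin at the centre of its underside
- grinding_wheel: bystander: brick-red grinding wheel, 100 mm across, 26 mm high, lying loose; origin at the centre of its underside
- brush: bystander: bench brush about 180 mm long, lying loose along its x; origin under its middle
There are look-alikes about, which are no part of the job. There is more than one size of the reader; the one meant has the size given above.

How it is judged:
By the outcome, as a careful person would: the job done as asked, in the order asked, and still so for the second after the job is handed in, with the robot touching nothing.
It also fails if it takes over 51 s, if anything falls off the work surface, if the arm or the gripper's body presses on something with over 40 N, if the wrist force passes 120 N, or if a joint passes its speed limit or range.

## Working session

There is one attempt and no reset: what is moved stays moved. The work goes in short steps, Python scripts to look and compute and a tool call to move; the robot and the scene stay as the last step left them, time stands still between calls to the robot, and variables do not carry over. Pictures are saved under pics/ and viewed, at most 10 in all, crops included, and the job is handed in when it is done.

Besides the shell and the picture viewer there is one more tool, called after "Emit:" by a JSON object that holds its "method" and its "body". arm_command: Moves the arm, as the interface text tells. Shift numbers are shares of 100 cm and turn numbers shares of 180 degrees, none past 1 either way. Its arguments: {"type":"object","properties":{"plan":{"type":"array"},"claw":{"type":"number"},"newtons":{"type":"number"}},"required":["plan"]}

```bash
mkdir -p pics; ls; python3 - <<'E'
from rig import env, imaging
import cv2
s=env.sense();print(s)
for n in ("scene","top"):
    c=imaging.get_calibration(n);print(n,c)
    cv2.imwrite(f"pics/{n}0.png",imaging.get_image(n))
E
```

```text
pics
{'time': 0.0, 'joint_pos': array([-1.50467395e+00,  1.04701018e-01,  9.64637709e-02,  1.56388690e+00,
       -7.90212965e-06,  1.35309649e+00]), 'joint_vel': array([ 1.50126713e-03, -8.10567719e-04,  1.03214183e-03,  1.10269452e-03,
       -2.30998572e-03,  2.70413699e-05]), 'joint_efforts': array([ 2.09757110e-05, -5.56926942e+01,  5.03652442e+01,  1.68088224e-02,
       -3.38314758e-04,  1.65118884e-06]), 'eef_pos': array([ 0.16800076, -0.57565625,  0.23051829]), 'orientation': array([-3.14029447e+00, -2.79071912e-04,  2.83822039e-01]), 'force': array([ 0.10371395, -0.16599962,  0.21063596]), 'torque': array([0.0293536 , 0.03434134, 0.06245536]), 'gripper_force': 0.0, 'width': 0.0852614058279306}
scene {'K': array([[473.47220362,   0.        , 312.92703784],
       [  0.        , 473.47220362, 240.78136864],
       [  0.        ,   0.        ,   1.        ]]), 'k1': -0.06448237404345561, 'rvec': array([ 2.306243  ,  0.73247036, -0.25725202]), 'tvec': array([-0.48282015, -0.1734099 ,  1.30631167])}
top {'K': array([[611.13353403,   0.        , 327.57902818],
       [  0.        , 611.13353403, 241.37502624],
       [  0.        ,   0.        ,   1.        ]]), 'k1': -0.185484963354565, 'rvec': array([ 2.23412071, -2.18558734,  0.06079493]), 'tvec': array([-0.0138234 ,  0.55088209,  1.39108964])}
```

View pics/scene0.png

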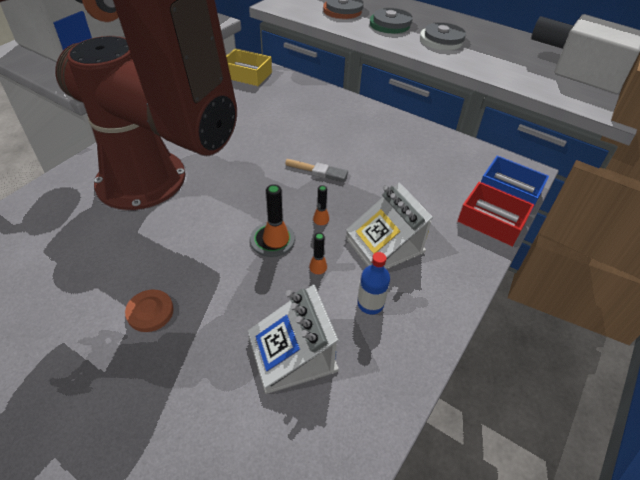

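View pics/top0.png

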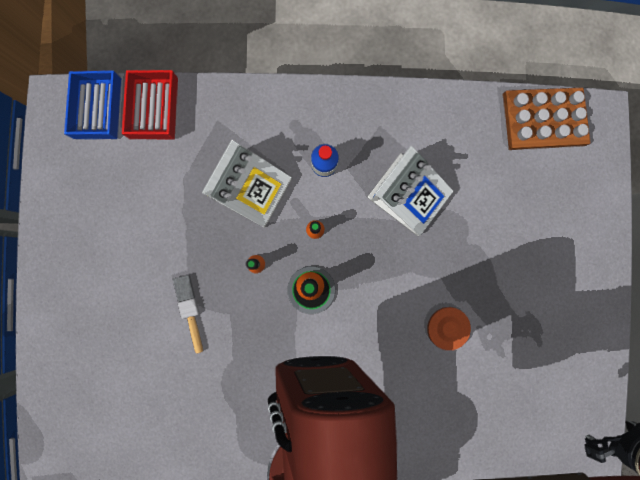

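The scene picture shows these reader candidates:
- The large reader on the pad at scene (274,215) / top (311,288).
- Small look-alikes off the pad at scene (321,205) and (318,253), top (255,263) and (315,228).

I choose the one on the pad. The blue tag is at scene (277,343) / top (425,200), and the yellow tag at scene (378,231) / top (260,190).

```bash
cat > h.py <<'E'
import numpy as np, cv2
from rig import env, imaging
from scipy.spatial.transform import Rotation as R
from scipy.optimize import least_squares
def proj(P,c):
    q=R.from_rotvec(c['rvec']).apply(np.atleast_2d(P))+c['tvec']
    s=q[:,:2]/q[:,2:]; s=s*(1+c['k1']*(s**2).sum(1,keepdims=True))
    return s*[c['K'][0,0],c['K'][1,1]]+[c['K'][0,2],c['K'][1,2]]
def tri(obs):  # [(pix,cal)]
    r=least_squares(lambda P:np.concatenate([proj(P,c)[0]-p for p,c in obs]),[0.5,0,0.1]); return r.x,r.fun
def biggest(mask,near,rad):
    m=np.zeros_like(mask); cv2.circle(m,near,rad,255,-1); m&=mask
    cs,_=cv2.findContours(m,cv2.RETR_EXTERNAL,cv2.CHAIN_APPROX_NONE); return max(cs,key=cv2.contourArea)
E
python3 - <<'E'
from h import *
C={n:imaging.get_calibration(n) for n in("scene","top")}
I={n:cv2.imread(f"pics/{n}0.png") for n in C}
H={n:cv2.cvtColor(I[n],cv2.COLOR_BGR2HSV) for n in C}
blue={n:cv2.inRange(H[n],(105,120,60),(125,255,255)) for n in C}
yel={n:cv2.inRange(H[n],(18,110,80),(35,255,255)) for n in C}
def tag(mask,near):
    obs={}
    for n in C:
        c=biggest(mask[n],near[n],36); m=np.zeros(c.shape[0])
        hull=cv2.convexHull(c); q=cv2.approxPolyN(hull,4,ensure_convex=True).reshape(-1,2).astype(float)
        obs[n]=q; print(n,q.tolist(),cv2.contourArea(c))
    L=np.array([[a,b,0] for a in(-.04,.04) for b in(-.04,.04)])
    def pts(v): return R.from_euler('ZY',[v[3],-np.radians(35)]).apply(L)+v[:3]
    def f(v):
        o=[]
        for n in C:
            p=proj(pts(v),C[n]); d=np.linalg.norm(p[:,None]-obs[n][None],axis=2); o.append((p-obs[n][d.argmin(1)]).ravel())
        return np.concatenate(o)
    x0=tri([(obs[n].mean(0),C[n]) for n in C])[0]
    r=least_squares(f,[*x0,0.95]); print("tri",x0.round(4),"tag",r.x.round(4),"rms",np.sqrt((r.fun**2).mean()).round(2),"n",R.from_euler('ZY',[r.x[3],-np.radians(35)]).as_matrix()[:,2].round(3))
tag(blue,{'scene':(277,343),'top':(425,200)})
tag(yel,{'scene':(378,231),'top':(260,190)})
gr={n:cv2.inRange(H[n],(45,80,40),(85,255,255)) for n in C}
def cen(m,near,rad):
    c=biggest(m,near,rad); M=cv2.moments(c); print(near,cv2.contourArea(c)); return np.array([M['m10'],M['m01']])/M['m00']
for nm,a,b in(("reader",(274,187),(310,288)),("s1",(322,187),(255,263)),("s2",(319,237),(315,228))):
    o=[(cen(gr['scene'],a,9),C['scene']),(cen(gr['top'],b,9),C['top'])]; x,f=tri(o); print(nm,o[0][0],o[1][0],x.round(4),f.round(2))
a=I['scene'][155:275,210:370]; b=I['top'][220:340,240:400]
cv2.imwrite("pics/crop1.png",cv2.resize(np.hstack([a,b]),None,fx=2.5,fy=2.5,interpolation=cv2.INTER_CUBIC))
E
```

```text
scene [[299.0, 349.0], [266.0, 371.0], [255.0, 336.0], [287.0, 314.0]] 1321.0
top [[444.0, 196.0], [423.0, 223.0], [403.0, 203.0], [424.0, 175.0]] 927.5
tri [ 0.6491 -0.2124  0.0611] tag [ 0.6487 -0.2128  0.0624  0.9363] rms 0.48 n [-0.34  -0.462  0.819]
scene [[400.0, 231.0], [374.0, 254.0], [356.0, 231.0], [381.0, 209.0]] 945.5
top [[281.0, 183.0], [264.0, 214.0], [235.0, 198.0], [253.0, 166.0]] 1120.5
tri [0.6605 0.1563 0.0611] tag [0.6601 0.1557 0.0619 1.0944] rms 0.48 n [-0.263 -0.51   0.819]
(274, 187) 48.5
(310, 288) 82.5
reader [272.90034364 188.64604811] [308.97777778 287.97777778] [0.4502 0.0372 0.1686] [-0.53  0.02 -0.3  -0.39]
(322, 187) 14.5
(255, 263) 34.0
s1 [322.09195402 187.77011494] [250.89215686 263.41176471] [0.4974 0.1632 0.1058] [-0.52  0.02 -0.26 -0.38]
(319, 237) 22.0
(315, 228) 31.5
s2 [319. 236.] [314.83068783 226.02645503] [0.5805 0.0284 0.1061] [-0.53  0.02 -0.3  -0.43]
```

View pics/crop1.png

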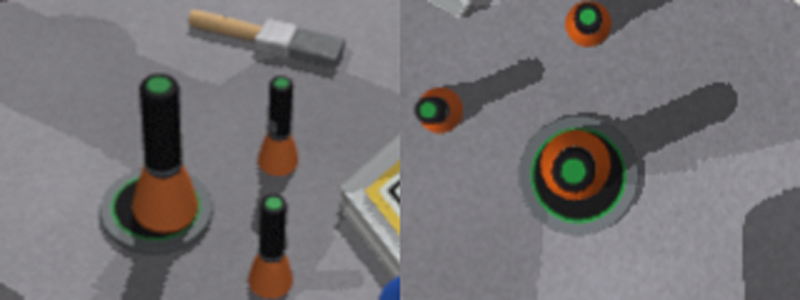

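The crop confirms the choice: the large reader stands on the green-ringed pad, and its top measures 0.169 m (expected 0.170). The two small look-alikes (106 mm high) stand beside it, off the pad. Next I move over the blue tag to refine its position with the wrist camera.

```bash
cat >> h.py <<'E'
def goto(p,Rt):
    s=env.sense(); R0=R.from_euler('xyz',s['orientation'])
    d=R0.inv().apply(np.array(p)-s['eef_pos']); w=(R0.inv()*Rt).as_rotvec()/np.pi
    n=max(np.linalg.norm(d)/.05,np.linalg.norm(w)*180/8.59)
    print('row',np.round([*d,*w],4).tolist(),'rows>=',round(n,1))
down=lambda yaw:R.from_euler('xyz',[np.pi,0,yaw])
E
python3 -c "
from h import *
goto([.52,-.2,.36],down(1.45))"
```

```text
row [0.4432, -0.2622, -0.129, -0.0003, -0.0003, -0.3712] rows>= 10.6
```

Emit:
{"method": "arm_command", "body": {"plan": [[0.443,-0.262,-0.129,0,0,-0.371],[0.443,-0.262,-0.129,0,0,-0.371],[0.443,-0.262,-0.129,0,0,-0.371],[0.443,-0.262,-0.129,0,0,-0.371],[0.443,-0.262,-0.129,0,0,-0.371],[0.443,-0.262,-0.129,0,0,-0.371],[0.443,-0.262,-0.129,0,0,-0.371],[0.443,-0.262,-0.129,0,0,-0.371],[0.443,-0.262,-0.129,0,0,-0.371],[0.443,-0.262,-0.129,0,0,-0.371],[0.443,-0.262,-0.129,0,0,-0.371],[0.443,-0.262,-0.129,0,0,-0.371],[0.443,-0.262,-0.129,0,0,-0.371],[0.443,-0.262,-0.129,0,0,-0.371],[0.443,-0.262,-0.129,0,0,-0.371]], "claw": -1}}

```text
time: 1.6
eef_pos: [0.5193, -0.2013, 0.3599]
orientation: [-3.141, -0.0, 1.448]
force: [-0.2, 0.3, 0.2]
width: 0.0854
gripper_force: 0.0
```

```bash
python3 - <<'E'
from h import *
s=env.sense();print(s['time'],s['joint_pos'].round(3),s['eef_pos'].round(4),s['orientation'].round(3),abs(s['joint_vel']).max())
c=imaging.get_calibration('wrist');print(c)
cv2.imwrite("pics/w1.png",imaging.get_image('wrist'))
np.save('w1cal.npy',c,allow_pickle=True)
print(proj([[.6487,-.2128,.0624],[.45,.037,.169]],c))
E
```

```text
1.6 [-0.605  0.047  0.276  1.8   -0.     1.089] [ 0.5193 -0.2013  0.3599] [-3.141 -0.     1.448] 0.003642373993005086
{'K': array([[330.86893868,   0.        , 318.71752614],
       [  0.        , 330.86893868, 238.47835829],
       [  0.        ,   0.        ,   1.        ]]), 'k1': 0.01153257664256103, 'rvec': array([-2.81173334,  0.17332149,  0.03017937]), 'tvec': array([-0.53973244, -0.21186239,  0.45973222])}
[[416.30881244 188.10828409]
 [197.26255623 -65.40932056]]
```

View pics/w1.png

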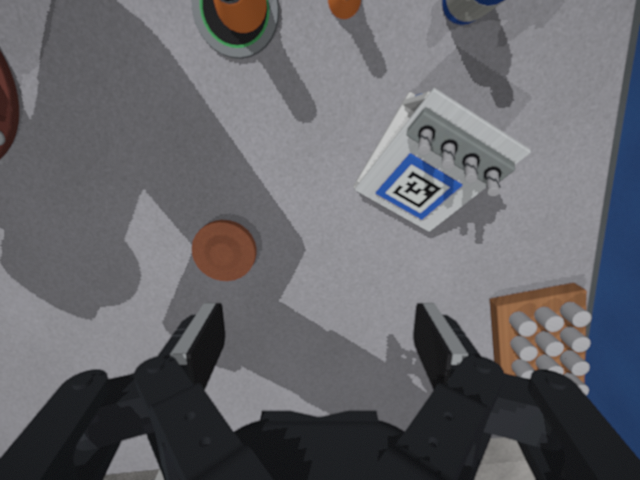

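The wrist picture shows the blue tag at about (419,188), against (416,188) predicted. The pad and reader are at the top edge, near (237,20). I'll refine the tag with all three views.

```bash
python3 - <<'E'
from h import *
C={n:imaging.get_calibration(n) for n in("scene","top")}
C['wrist']=np.load('w1cal.npy',allow_pickle=True).item()
F={'scene':'scene0','top':'top0','wrist':'w1'}; near={'scene':(277,343),'top':(425,200),'wrist':(419,188)}
obs={};ins={}
def quad(c): return cv2.approxPolyN(cv2.convexHull(c),4,ensure_convex=True).reshape(-1,2).astype(float)
for n in C:
    I=cv2.resize(cv2.imread(f'pics/{F[n]}.png'),None,fx=4,fy=4,interpolation=cv2.INTER_CUBIC)
    h=cv2.cvtColor(I,cv2.COLOR_BGR2HSV); m=cv2.inRange(h,(105,110,50),(125,255,255))
    k=tuple(4*a for a in near[n]); c=biggest(m,k,4*46)
    obs[n]=(quad(c)+.5)/4-.5; print(n,obs[n].round(1).tolist())
L=np.array([[a,b,0] for a in(-.04,.04) for b in(-.04,.04)])
def f(v,names):
    P=R.from_euler('ZY',[v[3],-np.radians(35)]).apply(L)+v[:3];o=[]
    for n in names:
        p=proj(P,C[n]); d=np.linalg.norm(p[:,None]-obs[n][None],axis=2); o.append(((p-obs[n][d.argmin(1)])/C[n]['K'][0,0]*500).ravel())
    return np.concatenate(o)
for names in(['scene','top'],['wrist'],['top','wrist'],list(C)):
    r=least_squares(f,[.6487,-.2128,.0624,.936],args=(names,)); print(names,r.x.round(4),np.sqrt((r.fun**2).mean()).round(2))
r=least_squares(lambda v:f([v[0],v[1],.066,v[2]],list(C)),[.6487,-.2128,.936]);print('z=.066',r.x.round(4),np.sqrt((r.fun**2).mean()).round(2))
E
```

```text
scene [[299.4, 349.1], [265.9, 371.4], [254.9, 335.9], [286.6, 313.9]]
top [[444.1, 195.6], [423.6, 223.6], [402.4, 203.6], [424.1, 174.6]]
wrist [[462.6, 184.4], [421.4, 219.1], [374.6, 192.9], [409.9, 152.4]]
['scene', 'top'] [ 0.6488 -0.2128  0.0624  0.9445] 0.46
['wrist'] [ 0.6478 -0.213   0.0648  0.9386] 0.45
['top', 'wrist'] [ 0.6475 -0.2129  0.0656  0.9394] 0.4
['scene', 'top', 'wrist'] [ 0.6485 -0.2133  0.0629  0.9399] 0.51
z=.066 [ 0.6479 -0.213   0.9405] 0.75
```

```bash
python3 -c "
from h import *
goto([.45,.037,.27],down(1.84))"
```

```text
row [0.2279, -0.098, 0.0901, -0.0001, -0.0, -0.1248] rows>= 5.3
```

Emit:
{"method": "arm_command", "body": {"plan": [[0.228,-0.098,0.09,0,0,-0.125],[0.228,-0.098,0.09,0,0,-0.125],[0.228,-0.098,0.09,0,0,-0.125],[0.228,-0.098,0.09,0,0,-0.125],[0.228,-0.098,0.09,0,0,-0.125],[0.228,-0.098,0.09,0,0,-0.125],[0.228,-0.098,0.09,0,0,-0.125],[0.228,-0.098,0.09,0,0,-0.125],[0.228,-0.098,0.09,0,0,-0.125]]}}

```text
time: 2.55
eef_pos: [0.4509, 0.0363, 0.2708]
orientation: [3.141, 0.001, 1.84]
force: [-0.2, -0.2, 0.3]
width: 0.0851
gripper_force: 0.0
```

```bash
python3 - <<'E'
from h import *
s=env.sense();print(s['time'],s['joint_pos'].round(3),s['eef_pos'].round(4),s['orientation'].round(3),abs(s['joint_vel']).max(),s['force'])
c=imaging.get_calibration('wrist'); I=imaging.get_image('wrist')
cv2.imwrite("pics/w2.png",I); np.save('w2cal.npy',c,allow_pickle=True)
p=proj([[.45,.037,.17],[.45,.037,.01]],c);print(p)
E
```

```text
2.55 [-0.21  -0.334 -0.238  1.666 -0.     1.091] [0.4509 0.0363 0.2708] [3.141e+00 1.000e-03 1.840e+00] 0.005251368833380384 [-0.21603265 -0.17822736  0.31680175]
[[317.83791092 237.09882469]
 [318.13429275 196.10773978]]
```

View pics/w2.png

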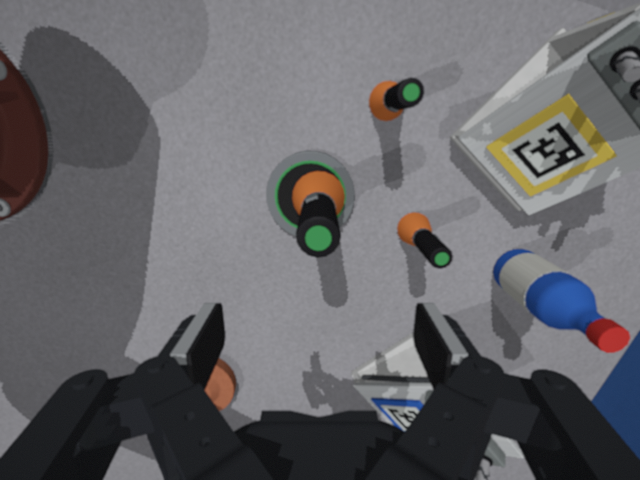

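The wrist view shows the handle top at (318,237), exactly as predicted. The pad centre is near (310,195), slightly off the reader's foot, so I'll measure the pad itself.

```bash
python3 - <<'E'
from h import *
C={n:imaging.get_calibration(n) for n in("scene","top")}
C['wrist']=np.load('w2cal.npy',allow_pickle=True).item()
F={'scene':'scene0','top':'top0','wrist':'w2'}
t=np.linspace(0,2*np.pi,200)
for n in C:
    h=cv2.cvtColor(cv2.imread(f'pics/{F[n]}.png'),cv2.COLOR_BGR2HSV)
    g=cv2.inRange(h,(45,80,35),(85,255,255))
    w=np.argwhere(g)[:,::-1].astype(float)
    pc=proj([.45,.037,.01],C[n])[0]; ptop=proj([.45,.037,.17],C[n])[0]
    r0=np.ptp(proj(np.c_[.45+.055*np.cos(t),.037+.055*np.sin(t),0*t+.01],C[n])[:,0])/2
    d=np.linalg.norm(w-pc,axis=1); w=w[(d<r0)&(np.linalg.norm(w-ptop,axis=1)>(11 if n!='wrist' else 22))]
    def f(v):
        P=proj(np.c_[v[0]+v[2]*np.cos(t),v[1]+v[2]*np.sin(t),0*t+.01],C[n]); return np.linalg.norm(w[:,None]-P[None],axis=2).min(1)
    r=least_squares(f,[.45,.037,.043],loss='soft_l1',diff_step=1e-3); print(n,len(w),'ring',r.x.round(4),'res',np.sqrt((r.fun**2).mean()).round(2))
    o=cv2.inRange(h,(3,130,60),(16,255,255)); c=biggest(o,tuple(int(a) for a in pc.round()),int(r0)); x,y,ww,hh=cv2.boundingRect(c)
    # predicted hood outline bbox
    Q=proj(np.vstack([np.c_[.45+.032*np.cos(t),.037+.032*np.sin(t),0*t+.01],np.c_[.45+.018*np.cos(t),.037+.018*np.sin(t),0*t+.07]]),C[n])
    print('  hood bbox',x,y,x+ww-1,y+hh-1,'pred',Q.min(0).round(1),Q.max(0).round(1))
w2=cv2.cvtColor(cv2.imread('pics/w2.png'),cv2.COLOR_BGR2HSV)
c=biggest(cv2.inRange(w2,(45,80,40),(85,255,255)),(318,237),20);M=cv2.moments(c);pw=np.array([M['m10'],M['m01']])/M['m00'];print(pw)
# xy of top at z=.17 from wrist
print(least_squares(lambda v:proj([v[0],v[1],.17],C['wrist'])[0]-pw,[.45,.037]).x)
E
```

```text
scene 90 ring [0.4429 0.0345 0.0417] res 0.5
  hood bbox 263 222 288 247 pred [261.9 215. ] [288.3 247.6]
top 229 ring [0.4403 0.0338 0.042 ] res 0.65
  hood bbox 296 272 323 299 pred [295.7 271.1] [323.7 299.1]
wrist 503 ring [0.4409 0.0335 0.042 ] res 1.06
  hood bbox 292 170 343 214 pred [292.2 169.8] [344.1 223.6]
[317.99298246 237.86140351]
[0.45028137 0.03643044]
```

The pad centre is at (0.441, 0.034) and the reader axis at (0.450, 0.037), so I'll put the reader back on the pad's middle. Now I descend and grip.

```bash
python3 -c "
from h import *
goto([.4502,.0367,.110],down(1.84))"
```

```text
row [0.0006, -0.0007, 0.1607, 0.0001, 0.0002, 0.0] rows>= 3.2
```

Emit:
{"method": "arm_command", "body": {"plan": [[0.001,-0.001,0.03,0,0,0],[0.001,-0.001,0.06,0,0,0],[0.001,-0.001,0.09,0,0,0],[0.001,-0.001,0.115,0,0,0],[0.001,-0.001,0.14,0,0,0],[0.001,-0.001,0.155,0,0,0],[0.001,-0.001,0.161,0,0,0],[0.001,-0.001,0.161,0,0,0],[0.001,-0.001,0.161,0,0,0]]}}

```text
time: 3.5
eef_pos: [0.4498, 0.0381, 0.1104]
orientation: [3.14, 0.001, 1.842]
force: [-0.2, 0.1, 0.5]
width: 0.0851
gripper_force: 0.0
```

Emit:
{"method": "arm_command", "body": {"plan": [[0,0,0,0,0,0],[0,0,0,0,0,0],[0,0,0,0,0,0],[0,0,0,0,0,0],[0,0,0,0,0,0],[0,0,0,0,0,0],[0,0,0,0,0,0],[0,0,0,0,0,0],[0,0,0,0,0,0],[0,0,0,0,0,0],[0,0,0,0,0,0],[0,0,0,0,0,0]], "claw": 1, "newtons": 60}}

```text
time: 4.7
eef_pos: [0.4495, 0.0384, 0.1099]
orientation: [3.14, 0.0, 1.842]
force: [1.2, 0.8, 5.1]
width: 0.0347
gripper_force: 57.2
```

Emit:
{"method": "arm_command", "body": {"plan": [[0,0,-0.01,0,0,0],[0,0,-0.03,0,0,0],[0,0,-0.06,0,0,0],[0,0,-0.09,0,0,0],[0,0,-0.12,0,0,0],[0,0,-0.15,0,0,0],[0,0,-0.18,0,0,0],[0,0,-0.2,0,0,0],[0,0,-0.2,0,0,0],[0,0,-0.2,0,0,0]]}}

```text
time: 5.7
eef_pos: [0.4489, 0.0384, 0.3085]
orientation: [-3.141, -0.0, 1.842]
force: [0.3, -0.0, -3.8]
width: 0.0345
gripper_force: 57.9
```

```bash
cat > held.py <<'E'
from h import *
# estimate held reader: fit axial offset a (mouth distance from TCP along tool z), lateral dx,dy, tilt about tool x,y
def pose():
    s=env.sense(); return s['eef_pos'],R.from_euler('xyz',s['orientation']),s
E
python3 - <<'E'
from held import *
p,Rt,s=pose();print(s['time'],p.round(4),s['orientation'].round(4),s['joint_pos'].round(3),s['force'],s['width'])
C={n:imaging.get_calibration(n) for n in("scene","top","wrist")};t=np.linspace(0,2*np.pi,60)
I={n:imaging.get_image(n) for n in C}
a=.10
prof=[(a,.032),(a-.06,.018),(a-.16,.018)]
tile=[]
for n in C:
    cv2.imwrite(f'pics/held_{n}.png',I[n])
    D=I[n].copy()
    for z,r in prof:
        q=proj(Rt.apply(np.c_[r*np.cos(t),r*np.sin(t),0*t+z])+p,C[n]); cv2.polylines(D,[q.round().astype(int)],True,(255,255,0),1)
    m=proj(Rt.apply([0,0,.03])+p,C[n])[0].astype(int); x=np.clip(m[0]-65,0,510);y=np.clip(m[1]-80,0,320)
    tile.append(cv2.resize(D[y:y+160,x:x+130],(260,320),interpolation=cv2.INTER_CUBIC)); print(n,x,y)
cv2.imwrite('pics/held.png',np.hstack(tile))
E
```

```text
5.7 [0.4489 0.0384 0.3085] [-3.1407e+00 -2.0000e-04  1.8420e+00] [-0.206 -0.314 -0.152  1.733 -0.     1.093] [ 0.33112396 -0.00655576 -3.81256567] 0.034477652599124706
scene 204 67
top 242 210
wrist 253 197
```

View pics/held.png

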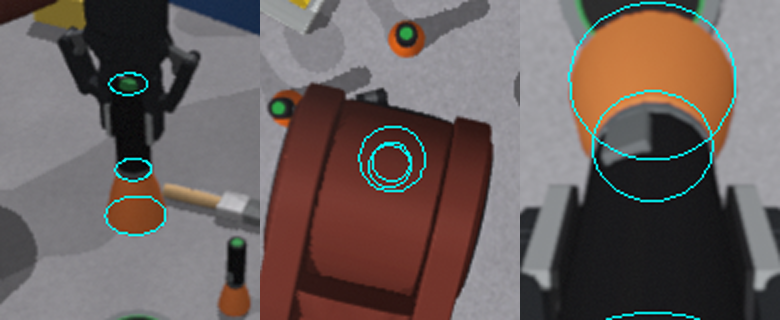

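```bash
cat >> held.py <<'E'
t=np.linspace(0,2*np.pi,90)
def model(v): # dx,dy,a,tiltx,tilty (tilt about the grasp point)
    dx,dy,a,tx,ty=v
    L=np.vstack([np.c_[.032*np.cos(t),.032*np.sin(t),0*t+.12],np.c_[.018*np.cos(t),.018*np.sin(t),0*t+.06]])
    return R.from_euler('xy',[tx,ty]).apply(L)+[dx,dy,a-.12]
def fit(files,cals,p,Rt):
    D={'wrist':np.radians(np.arange(-170,-9,20)),'scene':np.radians(np.arange(0,181,20))}
    O={}
    for n in files:
        h=cv2.cvtColor(cv2.imread(files[n]),cv2.COLOR_BGR2HSV); m=cv2.inRange(h,(3,110,40),(17,255,255))
        c0=proj(Rt.apply([0,0,.08])+p,cals[n])[0].astype(int)
        c=biggest(m,tuple(int(x) for x in c0),55 if n=='wrist' else 22)[:,0].astype(float)
        O[n]=np.array([(c@[np.cos(d),np.sin(d)]).max()+.5 for d in D[n]])
    def f(v):
        o=[(np.array([(proj(Rt.apply(model(v))+p,cals[n])@[np.cos(d),np.sin(d)]).max() for d in D[n]])-O[n]) for n in files]
        pri=[(v[0]+.0018)/.0015,v[1]/.0007,(v[2]-.1)/.003,v[3]/.02,v[4]/.03]
        return np.r_[np.concatenate(o),pri]
    r=least_squares(f,[-.0018,0,.1,0,0],x_scale=[.001,.001,.001,.01,.01]); print('dx dy a tx ty',r.x.round(4)); print(r.fun.round(1)); return r.x
E
python3 - <<'E'
from held import *
p,Rt,s=pose(); C={n:imaging.get_calibration(n) for n in("scene","wrist")}
for k in(["scene","wrist"],["wrist"]): fit({n:f'pics/held_{n}.png' for n in k},C,p,Rt)
E
```

```text
dx dy a tx ty [-0.0017  0.0001  0.0981  0.0003 -0.0042]
[-0.6 -0.3 -0.6 -0.5 -0.2  0.2  0.7  1.2  1.2  1.8  0.4  0.5 -0.8 -0.3
  0.3 -0.3  1.   1.1  0.6  0.1  0.1 -0.6  0.  -0.1]
dx dy a tx ty [-0.0019 -0.      0.1008  0.0019 -0.0076]
[ 0.4  0.6 -0.7 -0.3  0.3 -0.5  0.6  0.5 -0.2 -0.1 -0.1  0.3  0.1 -0.3]
```

The fit puts the mouth 99.5 mm ahead of the TCP, with a −1.8 mm offset along tool x and no tilt. Next is a standoff 12 cm out along the tag normal.

```bash
cat >> held.py <<'E'
tag=np.array([.648,-.213,.0655]); Rtag=R.from_euler('ZY',[.94,-np.radians(35)]); nrm=Rtag.as_matrix()[:,2]
off=np.array([-.0018,0,.0995])
def tool(yaw): 
    d=down(yaw); return R.align_vectors([-nrm],[[0,0,-1]])[0]*d
def tilt(yaw):
    a=np.cross([0,0,-1],-nrm); a=a/np.linalg.norm(a)*np.arccos(nrm[2]); return R.from_rotvec(a)*down(yaw)
def target(dist,yaw): Rt=tilt(yaw); return tag+nrm*dist-Rt.apply(off),Rt
E
python3 - <<'E'
from held import *
for y in(1.84,1.45,1.1): 
    P,Rt=target(.12,y);print(y,P.round(4),Rt.apply([0,0,1]).round(3),nrm.round(3));goto(P,Rt)
E
```

```text
1.84 [ 0.5731 -0.3131  0.2459] [ 0.338  0.463 -0.819] [-0.338 -0.463  0.819]
row [-0.3723, 0.026, 0.0613, -0.1531, 0.1204, 0.0004] rows>= 7.6
1.45 [ 0.5738 -0.3131  0.2462] [ 0.338  0.463 -0.819] [-0.338 -0.463  0.819]
row [-0.3724, 0.0267, 0.0611, -0.1277, 0.1487, 0.1206] rows>= 7.6
1.1 [ 0.5744 -0.3133  0.2463] [ 0.338  0.463 -0.819] [-0.338 -0.463  0.819]
row [-0.3728, 0.0272, 0.0609, -0.1015, 0.1714, 0.2284] rows>= 7.6
```

Emit:
{"method": "arm_command", "body": {"plan": [[-0.03,0.002,0.004,-0.01,0.012,0.01],[-0.06,0.004,0.009,-0.021,0.024,0.02],[-0.09,0.006,0.015,-0.031,0.036,0.029],[-0.12,0.009,0.02,-0.041,0.048,0.039],[-0.15,0.011,0.025,-0.051,0.06,0.048],[-0.18,0.013,0.03,-0.062,0.072,0.058],[-0.21,0.015,0.034,-0.072,0.084,0.068],[-0.24,0.017,0.039,-0.082,0.096,0.078],[-0.27,0.019,0.044,-0.093,0.108,0.088],[-0.3,0.022,0.049,-0.103,0.12,0.097],[-0.33,0.024,0.054,-0.113,0.132,0.107],[-0.355,0.026,0.058,-0.122,0.142,0.115],[-0.368,0.027,0.061,-0.127,0.148,0.12],[-0.372,0.027,0.061,-0.128,0.149,0.121],[-0.372,0.027,0.061,-0.128,0.149,0.121],[-0.372,0.027,0.061,-0.128,0.149,0.121]]}}

```text
time: 7.45
eef_pos: [0.5747, -0.3119, 0.2486]
orientation: [2.809, -0.524, 1.541]
force: [-0.3, 1.0, -3.0]
width: 0.035
gripper_force: 58.5
```

```bash
python3 - <<'E'
from held import *
p,Rt,s=pose();print(s['time'],p.round(4),s['joint_pos'].round(3),s['force'].round(1),s['width'])
f=p+Rt.apply([-.0018,0,.1495]);print('focus in tag frame',Rtag.inv().apply(f-tag).round(4),'axis err deg',np.degrees(np.arccos(Rt.apply([0,0,1])@-nrm)).round(2))
C={n:imaging.get_calibration(n) for n in("scene","top","wrist")}
L=np.array([[a,b,0] for a,b in((-.04,-.04),(-.04,.04),(.04,.04),(.04,-.04))])
tile=[]
for n in C:
    I=imaging.get_image(n);cv2.imwrite(f'pics/pre_{n}.png',I);D=I.copy()
    cv2.polylines(D,[proj(Rtag.apply(L)+tag,C[n]).round().astype(int)],True,(0,255,0),1)
    if n!='wrist': x,y=((200,260) if n=='scene' else (330,120)); D=cv2.resize(D[y:y+160,x:x+200],(400,320),interpolation=cv2.INTER_CUBIC)
    else: D=cv2.resize(D,(400,300)); D=cv2.copyMakeBorder(D,0,20,0,0,0)
    tile.append(D)
cv2.imwrite('pics/pre.png',np.vstack([np.hstack([cv2.resize(tile[0],(400,280)),cv2.resize(tile[1],(400,280))]),cv2.resize(tile[2],(400,320))[:, :].repeat(1,0) if 0 else np.hstack([tile[2],np.zeros_like(tile[2])])]))
fit({n:f'pics/pre_{n}.png' for n in['wrist']},C,p,Rt)
E
cp held.py /tmp/
```

```text
7.45 [ 0.5747 -0.3119  0.2486] [-0.964  0.361  0.316  1.749  0.575  0.66 ] [-0.3  1.  -3. ] 0.03502726053385828
focus in tag frame [ 0.0029 -0.0003  0.071 ] axis err deg 0.14
dx dy a tx ty [-0.002   0.      0.1008 -0.0017 -0.0108]
[ 0.   0.5  0.2 -0.1 -0.3 -0.5  0.4  0.5  0.  -0.1  0.   0.3 -0.1 -0.4]
```

View pics/pre.png

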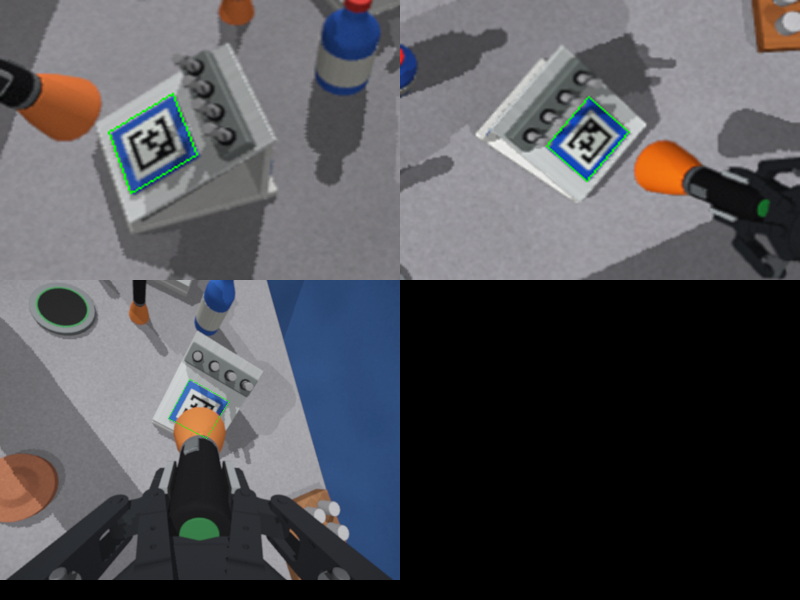

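The three views show the tag outline (green) lying on the blue frame, and the reader coming in along the normal with nothing in the way. Now to the reading pose.

```bash
python3 -c "
from held import *
goto(*target(.05,1.45))"
```

```text
row [-0.0025, -0.0018, 0.0714, 0.0009, -0.0001, 0.0006] rows>= 1.4
```

Emit:
{"method": "arm_command", "body": {"plan": [[0,0,0.01,0,0,0],[-0.001,0,0.02,0,0,0],[-0.001,-0.001,0.03,0,0,0],[-0.002,-0.001,0.04,0,0,0],[-0.002,-0.002,0.05,0,0,0],[-0.002,-0.002,0.058,0.001,0,0],[-0.0025,-0.002,0.065,0.001,0,0.0005],[-0.0025,-0.002,0.07,0.001,0,0.0005],[-0.0025,-0.002,0.0715,0.001,0,0.0005],[-0.0025,-0.002,0.0715,0.001,0,0.0005],[-0.0025,-0.002,0.0715,0.001,0,0.0005],[-0.0025,-0.002,0.0715,0.001,0,0.0005]]}}

```text
time: 8.8
eef_pos: [0.5972, -0.2817, 0.1884]
orientation: [2.812, -0.525, 1.538]
force: [0.1, -1.0, -2.8]
width: 0.0346
gripper_force: 58.5
```

```bash
python3 - <<'E'
from held import *
p,Rt,s=pose();print(s['time'],p.round(4),s['force'].round(1),s['width'])
f=p+Rt.apply([-.0018,0,.1495]);print('focus in tag frame',Rtag.inv().apply(f-tag).round(4),'axis err deg',np.degrees(np.arccos(Rt.apply([0,0,1])@-nrm)).round(2))
C={n:imaging.get_calibration(n) for n in("scene","top")}
for n in C:
    I=imaging.get_image(n);cv2.imwrite(f'pics/rd_{n}.png',I)
x,y=200,260;A=cv2.imread('pics/rd_scene.png')[y:y+160,x:x+200];B=cv2.imread('pics/rd_top.png')[120:280,330:530]
cv2.imwrite('pics/rd.png',cv2.resize(np.hstack([A,B]),None,fx=2,fy=2,interpolation=cv2.INTER_CUBIC))
goto(*target(.05,1.45))
E
```

```text
8.8 [ 0.5972 -0.2817  0.1884] [ 0.1 -1.  -2.8] 0.034598974602172414
focus in tag frame [-0.001  -0.0004  0.0002] axis err deg 0.04
row [0.0011, 0.0003, 0.0, 0.0001, -0.0002, -0.0004] rows>= 0.0
```

View pics/rd.png

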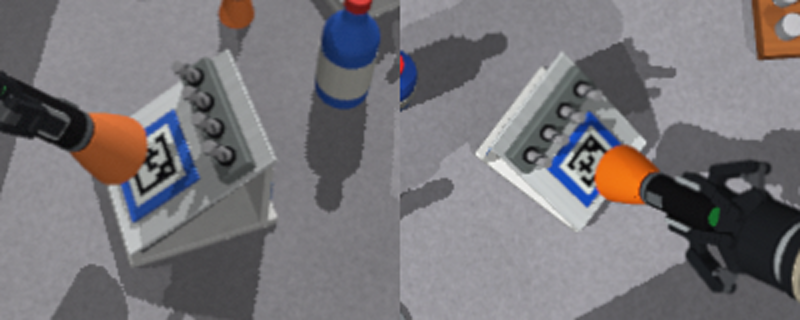

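The reader's mouth faces the blue tag from 5 cm, with the focus within 1 mm of its middle by my measurements. I'll hold still for about 2.8 s.

Emit:
{"method": "arm_command", "body": {"plan": [[0,0,0,0,0,0],[0,0,0,0,0,0],[0,0,0,0,0,0],[0,0,0,0,0,0],[0,0,0,0,0,0],[0,0,0,0,0,0],[0,0,0,0,0,0],[0,0,0,0,0,0],[0,0,0,0,0,0],[0,0,0,0,0,0],[0,0,0,0,0,0],[0,0,0,0,0,0],[0,0,0,0,0,0],[0,0,0,0,0,0],[0,0,0,0,0,0],[0,0,0,0,0,0],[0,0,0,0,0,0],[0,0,0,0,0,0],[0,0,0,0,0,0],[0,0,0,0,0,0]]}}

```text
time: 10.9
eef_pos: [0.5972, -0.2814, 0.188]
orientation: [2.813, -0.525, 1.538]
force: [0.4, -0.2, -2.9]
width: 0.035
gripper_force: 58.5
```

Emit:
{"method": "arm_command", "body": {"plan": [[0,0,0,0,0,0],[0,0,0,0,0,0],[0,0,0,0,0,0],[0,0,0,0,0,0],[0,0,0,0,0,0],[0,0,0,0,0,0],[0,0,0,0,0,0],[0,0,0,0,0,0]]}}

```text
time: 11.7
eef_pos: [0.5972, -0.2814, 0.188]
orientation: [2.813, -0.526, 1.538]
force: [0.1, 0.2, -2.3]
width: 0.035
gripper_force: 58.5
```

Emit:
{"method": "arm_command", "body": {"plan": [[0,0,-0.01,0,0,0],[0,0,-0.02,0,0,0],[0,0,-0.035,0,0,0],[0,0,-0.05,0,0,0],[0,0,-0.065,0,0,0],[0,0,-0.08,0,0,0],[0,0,-0.09,0,0,0],[0,0,-0.1,0,0,0],[0,0,-0.1,0,0,0],[0,0,-0.1,0,0,0]]}}

```text
time: 12.7
eef_pos: [0.5634, -0.3279, 0.2697]
orientation: [2.813, -0.526, 1.538]
force: [-0.2, -0.6, -2.9]
width: 0.0348
gripper_force: 58.5
```

```bash
python3 - <<'E'
from held import *
p,Rt,s=pose();print(s['time'],p.round(4),s['joint_pos'].round(3),s['force'].round(1))
f=[.441,.034,.11]; y=1.84; goto(f-down(y).apply(off),down(y))
E
```

```text
12.7 [ 0.5634 -0.3279  0.2697] [-0.992  0.387  0.384  1.812  0.567  0.629] [-0.2 -0.6 -2.9]
row [0.2807, -0.2026, 0.1764, 0.1268, -0.1494, -0.1207] rows>= 7.8
```

Emit:
{"method": "arm_command", "body": {"plan": [[0.022,-0.016,0.014,0.01,-0.012,-0.01],[0.045,-0.032,0.028,0.02,-0.024,-0.019],[0.067,-0.049,0.042,0.03,-0.036,-0.029],[0.09,-0.065,0.056,0.041,-0.048,-0.039],[0.112,-0.081,0.071,0.051,-0.06,-0.048],[0.135,-0.097,0.085,0.061,-0.072,-0.058],[0.157,-0.113,0.099,0.071,-0.084,-0.068],[0.18,-0.13,0.113,0.081,-0.096,-0.077],[0.202,-0.146,0.127,0.091,-0.108,-0.087],[0.225,-0.162,0.141,0.101,-0.12,-0.097],[0.247,-0.178,0.155,0.112,-0.131,-0.106],[0.268,-0.193,0.168,0.121,-0.142,-0.115],[0.277,-0.2,0.174,0.125,-0.148,-0.119],[0.281,-0.203,0.176,0.127,-0.149,-0.121],[0.281,-0.203,0.176,0.127,-0.149,-0.121],[0.281,-0.203,0.176,0.127,-0.149,-0.121]]}}

```text
time: 14.3
eef_pos: [0.4401, 0.0356, 0.2099]
orientation: [-3.142, -0.001, 1.841]
force: [-0.3, 0.2, -2.3]
width: 0.0351
gripper_force: 58.8
```

```bash
python3 - <<'E'
from held import *
p,Rt,s=pose();print(s['time'],p.round(4),s['orientation'].round(4),s['force'].round(1))
C={n:imaging.get_calibration(n) for n in("scene","wrist")}
for n in C: cv2.imwrite(f'pics/pl_{n}.png',imaging.get_image(n))
v=fit({n:f'pics/pl_{n}.png' for n in['wrist']},C,p,Rt)
y=1.84; goto(np.array([.441,.034,.02])-down(y).apply(off),down(y))
E
```

```text
14.3 [0.4401 0.0356 0.2099] [-3.1416e+00 -1.4000e-03  1.8410e+00] [-0.3  0.2 -2.3]
dx dy a tx ty [-0.0019 -0.      0.0992  0.0005 -0.0013]
[-0.  -0.2 -0.4  0.1  0.7  0.  -0.1 -0.7  0.1 -0.1 -0.  -0.3  0.  -0. ]
row [0.0003, 0.0005, 0.0905, -0.0, -0.0004, 0.0] rows>= 1.8
```

The grip hasn't changed and the reader hangs upright over the pad. I lower it to just above the pad, then creep down.

Emit:
{"method": "arm_command", "body": {"plan": [[0,0,0.015,0,0,0],[0,0,0.03,0,0,0],[0,0,0.045,0,0,0],[0,0,0.06,0,0,0],[0,0,0.072,0,0,0],[0,0,0.082,0,0,0],[0,0,0.09,0,0,0],[0,0,0.093,0,0,0],[0,0,0.095,0,0,0],[0,0,0.095,0,0,0],[0,0,0.095,0,0,0]]}}

```text
time: 15.5
eef_pos: [0.4402, 0.036, 0.1155]
orientation: [3.141, -0.001, 1.842]
force: [-0.1, 1.0, -2.9]
width: 0.0347
gripper_force: 58.8
```

Emit:
{"method": "arm_command", "body": {"plan": [[0,0,0.001,0,0,0],[0,0,0.002,0,0,0],[0,0,0.003,0,0,0],[0,0,0.004,0,0,0],[0,0,0.004,0,0,0],[0,0,0.004,0,0,0]]}}

```text
time: 16.1
eef_pos: [0.4399, 0.0361, 0.111]
orientation: [-3.141, -0.001, 1.842]
force: [0.1, 0.2, -2.8]
width: 0.0349
gripper_force: 58.8
```

Emit:
{"method": "arm_command", "body": {"plan": [[0,0,0.0005,0,0,0],[0,0,0.001,0,0,0],[0,0,0.001,0,0,0],[0,0,0.001,0,0,0]]}}

```text
time: 16.5
eef_pos: [0.4399, 0.0361, 0.11]
orientation: [-3.141, -0.001, 1.842]
force: [0.2, -0.5, -2.6]
width: 0.0348
gripper_force: 58.8
```

Emit:
{"method": "arm_command", "body": {"plan": [[0,0,0.0005,0,0,0],[0,0,0.001,0,0,0],[0,0,0.001,0,0,0],[0,0,0.001,0,0,0]]}}

```text
time: 16.9
eef_pos: [0.4401, 0.0359, 0.1099]
orientation: [3.141, -0.0, 1.841]
force: [-3.2, -0.1, 4.8]
width: 0.0351
gripper_force: 59.7
```

Contact: the force went from −2.6 to +4.8 N. I release in steps: a light grip first, then open a little, then fully.

Emit:
{"method": "arm_command", "body": {"plan": [[0,0,0,0,0,0],[0,0,0,0,0,0],[0,0,0,0,0,0]], "newtons": 20}}

```text
time: 17.2
eef_pos: [0.4401, 0.0359, 0.1099]
orientation: [3.141, -0.0, 1.841]
force: [-2.5, -0.1, 5.4]
width: 0.035
gripper_force: 59.7
```

Emit:
{"method": "arm_command", "body": {"plan": [[0,0,0,0,0,0],[0,0,0,0,0,0],[0,0,0,0,0,0],[0,0,0,0,0,0],[0,0,0,0,0,0]], "claw": -0.1}}

```text
time: 17.7
eef_pos: [0.4399, 0.0361, 0.109]
orientation: [-3.141, -0.001, 1.842]
force: [0.4, -0.0, -0.2]
width: 0.0468
gripper_force: 0.0
```

Emit:
{"method": "arm_command", "body": {"plan": [[0,0,0,0,0,0],[0,0,0,0,0,0],[0,0,0,0,0,0],[0,0,0,0,0,0],[0,0,0,0,0,0],[0,0,0,0,0,0],[0,0,0,0,0,0],[0,0,0,0,0,0]], "claw": -1}}

```text
time: 18.5
eef_pos: [0.4399, 0.0361, 0.1091]
orientation: [-3.141, -0.001, 1.842]
force: [-0.2, 0.5, 0.5]
width: 0.0855
gripper_force: 0.0
```

Emit:
{"method": "arm_command", "body": {"plan": [[0,0,-0.015,0,0,0],[0,0,-0.03,0,0,0],[0,0,-0.05,0,0,0],[0,0,-0.07,0,0,0],[0,0,-0.1,0,0,0],[0,0,-0.13,0,0,0],[0,0,-0.16,0,0,0],[0,0,-0.18,0,0,0],[0,0,-0.18,0,0,0],[0,0,-0.18,0,0,0]]}}

```text
time: 19.5
eef_pos: [0.4403, 0.0358, 0.2901]
orientation: [3.14, -0.0, 1.842]
force: [-0.4, 0.6, -0.0]
width: 0.0854
gripper_force: 0.0
```

```bash
python3 - <<'E'
from h import *
s=env.sense();print(s['time'],s['eef_pos'],s['force'])
A=imaging.get_image('scene');B=imaging.get_image('wrist')
cv2.imwrite('pics/end.png',np.hstack([cv2.resize(A,(400,300)),cv2.resize(B,(400,300))]))
E
```

```text
19.5 [0.44030403 0.03584467 0.29009358] [-0.39324861  0.55110196 -0.04116723]
```

View pics/end.png

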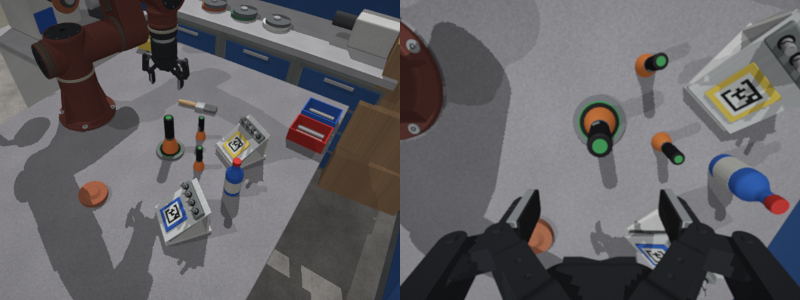

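The reader stands upright in the middle of the pad (wrist view (600,125)). The gripper is clear and the bystanders look undisturbed, so I'm handing in.

```bash
python3 -c "
from rig import env
print(env.finish_job())"
```

```text
the job is handed in; nothing more can be done
None
```

I held the reader still on the blue tag for about 2.8 s, square-on at 5 cm, then set it back upright in the middle of its charging pad, released it and handed the job in at about 19.6 s; no verdict was returned.

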